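# Fit the spacer under the incisal pin

### The arm

A 6-joint arm with a two-finger parallel gripper is mounted at the origin on the work surface. World frame = base frame: x ahead of the robot, y to its left, z up, the work surface at z = 0. Lengths are in mm, angles in rad, forces in N, time in s.
With the tool pointing down it reaches from about 275 to 750 mm from the base axis. Payload 10.2 kg.
Tool frame: the origin (TCP) lies between the finger pads; the fingertips stand 22 mm ahead of it and the grasp point (between the pads) lies 3 mm ahead of it (ctrl.nose_length is the distance from the TCP to the fingertips, in mm); z points along the fingers, y is the line along which they close (so a half turn about z gives the same grasp; the last joint's range is limited). The gripper opens to 85 mm and grips with 20 to 120 N. Pads are 22 mm wide; open, the fingers measure 114 mm over their backs; the gripper's body (76 mm by 85 mm) begins 54 mm behind the grasp point. The pads swing forward as they close: fully open they stand 13 mm farther back than shut.
Start: joints at [-1.526, 0.313, 1.498, -0, 1.331, -0.223], TCP at [138.907, -506.296, 253.294] pointing down, gripper open.
Joint ranges: [-2.94, 2.94], [-0.97, 2.17], [0.19, 2.56], [-1.23, 4.37], [0.02, 3.11], [-2.88, 2.88]. Speed limits (rad/s): [2.39, 2.39, 3.01, 3.14, 3.14, 3.14].

### API

Orientations are given as a unit quaternion [w, x, y, z].
In Python, from rig import sense, imaging, ctrl gives the robot as it stands. The module is installed in compiled form; this text tells all that it offers.
- The arm moves only by the tool apply_moves, never from a script. Its argument "commands" is a list of rows, each a list of 5 numbers: the gripper command: -1 is fully open, 1 is shut, values between are in proportion, then the shift along the tool's x, y, z in mm, then the turn about the tool's z in degrees. A call has 1 to 20 rows; each row shifts and turns the commanded pose from where the row before left it, along the tool's axes as they then stand; what a row does not reach is not made up. A row lasts 1/8 s, in which the tool goes at most 62.5 mm and 10.7 degrees, less where a joint would pass 70% of its speed; a pose out of reach is approached as far as the arm can. A call is refused whole if a number of a shift passes 62.5 or a number of a turn 10.7, either way. A call with a gripper value outside its range is refused whole. The fingers move at their own pace and stop on an object; "newtons" is the grip in N (left out, the last holds). Time passes only in rows, so rows that do not move let the fingers close. It gives the time, the measured TCP pose, the force, the opening and the grip force at its end, in the units of the state.
- sense(): the state, without advancing time (a new reading comes with each control period).
- imaging.capture(name): name is "side" or "top" or "wrist"; returns the picture (400x640x3 uint8, blue, green, red); there is no depth.
- imaging.calibration(name): a dict with "camera_matrix" (3x3 intrinsics, pixels), "world_to_cam" (4x4, takes a point from world to camera coordinates). Camera axes: x right, y up, looking along -z (the intrinsics and any distortion apply to the point x, -y, -z); pixel columns grow to the right and rows downward; lengths in mm; the calibration is good to about 2 mm. A picture is of the moment at which its call begins: read the wrist's pose just before it. calibration takes no time and is no camera call; for the wrist camera it gives the pose at the moment of the call.
- ctrl.finish_job(): hands the job in; it is judged then, once.
The state is a dict: "time_s": time; "joints": joint angles; "dq": joint speeds; "tau": joint torques, N m; "eef_pos": TCP position; "ee_rot": TCP orientation; "force": force on the tool from outside, world axes, zero at the start; "wrist_torque": the same for the moment, N m; "grip_width": opening from 0.0 (shut) to 1.0 (fully open); "grip_force": force on a finger pad.
Only numpy, scipy, OpenCV 4.12 (cv2) and the standard library are available. Lean on these libraries where they do the work, as an engineer would, in place of code of your own. Each camera call takes 0.05 s, during which the arm holds its last target. There are 200 camera calls.

### The job

The pin of the articulator hangs a little above its incisal table: try the spacers from the blue tray in the gap, sliding them in flat from the front, and leave in place the one that fits snugly, lying flat and in line with the articulator with its black line under the pin. Work gently: do not force a spacer that is too thick, bang the pin, press hard on the table or pry the upper arm up. The two other spacers belong flat in the tray; leave everything else where it is.

Things in the scene. Friction and masses are not known exactly. Their poses are not given: they have to be found in the camera images.
- articulator: metal dental articulator with yellow casts, fixed, 215 x 130 x 130 mm. Origin: on the bench under its middle; -x its front (pin side), +x its hinge, z up. Base 12 mm thick. Mounted on it, centred at x = -74 mm: one of the three round incisal tables, open to front and sides. The pin is at x = -60 mm, y = 0, the lower cast's front at x = -28 mm
- table_seat (a point): point on top of the articulator's base under the centre of the mounted incisal table, 12 mm above the bench
- incisal_pin: steel pin, 8 mm round, 96 long, clamped in the front of the upper arm. Origin: centre of its flat foot, 33 mm above the bench. The gap from foot to table varies: one spacer has about 0.7 mm of play in it, the next thicker cannot enter, the next thinner rattles with about 3 mm of play. Every spacer is the fitting one in some starts
- upper (a joint): hinge of the articulator's upper arm, rad: 0 = closed, the teeth in contact and the arm lying on them by its weight (about 3 N at the pin); grows as the pin is lifted (135 mm from hinge to pin)
- spacer_green: loose steel plate 100 x 28 x 6 mm with green upright fin to grip; 143 g. Origin: centre of its underside; x towards its nose (edge at x = 50 mm; last 3 mm are 1 mm lower), z up. Fin: 10 mm thick (y), 24 long (x), 34 high above the plate, centred at x = -37 mm. Black line across the top at x = 32 mm. Starts in any lane of the tray, nose to the tray's +x
- spacer_yellow: loose steel plate 100 x 28 x 8.5 mm with yellow upright fin to grip; 198 g. Origin: centre of its underside; x towards its nose (edge at x = 50 mm; last 3 mm are 1 mm lower), z up. Fin: 10 mm thick (y), 24 long (x), 34 high above the plate, centred at x = -37 mm. Black line across the top at x = 32 mm. Starts in any lane of the tray, nose to the tray's +x
- spacer_red: loose steel plate 100 x 28 x 11 mm with red upright fin to grip; 252 g. Origin: centre of its underside; x towards its nose (edge at x = 50 mm; last 3 mm are 1 mm lower), z up. Fin: 10 mm thick (y), 24 long (x), 34 high above the plate, centred at x = -37 mm. Black line across the top at x = 32 mm. Starts in any lane of the tray, nose to the tray's +x
- tray: blue fixed spacer tray, 124 x 192 mm, floor 3 mm thick, rim 9 mm high, three lanes along its x axis, each 60 mm wide, centred at y = -63, 0 and +63 mm. Origin: on the bench under its centre
- incisal_table_a: round flat incisal table, white plastic disc 68 mm across, fixed. Origin: centre of its underside. One of three that look alike but are unequally high (9 to 15 mm, not marked); one is mounted on the articulator, two are spares on the grey plate, in an order that varies
- incisal_table_b: round flat incisal table, white plastic disc 68 mm across, fixed. Origin: centre of its underside. One of three that look alike but are unequally high (9 to 15 mm, not marked); one is mounted on the articulator, two are spares on the grey plate, in an order that varies
- incisal_table_c: round flat incisal table, white plastic disc 68 mm across, fixed. Origin: centre of its underside. One of three that look alike but are unequally high (9 to 15 mm, not marked); one is mounted on the articulator, two are spares on the grey plate, in an order that varies
- spare_cast: bystander, loose: blue-grey plaster cast with teeth, 75 x 70 x 40 mm, origin under its middle. Leave it where it is
- wax_spatula: bystander, loose: spatula 180 mm long lying flat, origin under its middle. Leave it where it is
- wax_jar: bystander, loose: clear jar with red cap, 52 mm across, 55 high, origin under its centre. Leave it where it is
- mixing_bowl: bystander, loose: green mixing bowl, 110 mm across, 60 high, origin under its centre. Leave it where it is
- brush: bystander, loose: brush 170 mm long lying flat, origin under its middle. Leave it where it is
- foil_box: bystander, loose: white and blue dispenser box for test foil, 75 x 36 x 24 mm, origin under its centre. Leave it where it is
- liquid_bottle: bystander, loose: amber bottle, 54 mm across, 125 high, origin under its centre. Leave it where it is

How it is judged (in metres and radians):
At the end, for the whole second after the job is handed in: The fitting spacer lies still and flat under the pin, with less than 1.8 mm of play, in line with the articulator within 0.3 rad, the pin within 9 mm of its centre line and 8 to 26 mm from its nose; the upper arm is down (below 0.015 rad); the two others lie flat in the tray (((z of incisal_pin in the frame of spacer_green between 0.0053 and 0.0078 m and x of incisal_pin in the frame of spacer_green between 0.024 and 0.042 m and y of incisal_pin in the frame of spacer_green between -0.009 and 0.009 m and angle between the x axis of spacer_green and the x axis of articulator, either way round below 0.3 rad and angle between spacer_green's own z axis and vertical below 0.06 rad and linear speed of each of spacer_green, spacer_yellow, spacer_red below 0.01 m/s and x of spacer_yellow in the frame of tray between -0.03 and 0.03 m and y of spacer_yellow in the frame of tray between -0.085 and 0.085 m and z of each of spacer_yellow, spacer_red in the frame of tray below 0.016 m and angle between each of spacer_yellow, spacer_red's own z axis and vertical below 0.12 rad and x of spacer_red in the frame of tray between -0.03 and 0.03 m and y of spacer_red in the frame of tray between -0.085 and 0.085 m) or (z of incisal_pin in the frame of spacer_yellow between 0.0078 and 0.0103 m and x of incisal_pin in the frame of spacer_yellow between 0.024 and 0.042 m and y of incisal_pin in the frame of spacer_yellow between -0.009 and 0.009 m and angle between the x axis of spacer_yellow and the x axis of articulator, either way round below 0.3 rad and angle between spacer_yellow's own z axis and vertical below 0.06 rad and linear speed of each of spacer_yellow, spacer_green, spacer_red below 0.01 m/s and x of spacer_green in the frame of tray between -0.03 and 0.03 m and y of spacer_green in the frame of tray between -0.085 and 0.085 m and z of each of spacer_green, spacer_red in the frame of tray below 0.016 m and angle between each of spacer_green, spacer_red's own z axis and vertical below 0.12 rad and x of spacer_red in the frame of tray between -0.03 and 0.03 m and y of spacer_red in the frame of tray between -0.085 and 0.085 m) or (z of incisal_pin in the frame of spacer_red between 0.0103 and 0.0128 m and x of incisal_pin in the frame of spacer_red between 0.024 and 0.042 m and y of incisal_pin in the frame of spacer_red between -0.009 and 0.009 m and angle between the x axis of spacer_red and the x axis of articulator, either way round below 0.3 rad and angle between spacer_red's own z axis and vertical below 0.06 rad and linear speed of each of spacer_red, spacer_green, spacer_yellow below 0.01 m/s and x of spacer_green in the frame of tray between -0.03 and 0.03 m and y of spacer_green in the frame of tray between -0.085 and 0.085 m and z of each of spacer_green, spacer_yellow in the frame of tray below 0.016 m and angle between each of spacer_green, spacer_yellow's own z axis and vertical below 0.12 rad and x of spacer_yellow in the frame of tray between -0.03 and 0.03 m and y of spacer_yellow in the frame of tray between -0.085 and 0.085 m)) and value of joint upper below 0.015 rad); the robot touches nothing.
It fails at once if the upper arm is lifted by more than 0.025 rad (about 3.4 mm at the pin) (value of joint upper above 0.025 rad).
It fails at once if the pin is pushed or struck with more than 25 N (contact force between incisal_pin and anything else above 25 N).
It fails at once if an incisal table is pressed with more than 45 N (contact force between any of incisal_table_a, incisal_table_b, incisal_table_c and anything else above 45 N).
It fails at once if a bystander is moved by more than 30 mm (distance of any of spare_cast, wax_spatula, wax_jar, mixing_bowl, brush, foil_box, liquid_bottle from where it was at the start of the episode above 0.03 m).
It also fails if it takes over 67 s, if anything falls off the work surface, if the arm or the gripper's body presses on something with over 40 N, if the wrist force passes 120 N, or if a joint passes its speed limit or range.

## Working session

There is one attempt and no reset: what is moved stays moved. The work goes in short steps, Python scripts to look and compute and a tool call to move; the robot and the scene stay as the last step left them, time stands still between calls to the robot, and variables do not carry over. Pictures are saved under pics/ and viewed, at most 10 in all, crops included, and the job is handed in when it is done.

Besides the shell and the picture viewer there is one more tool, called after "Request:" by a JSON object that holds its "method" and its "body", one argument or row to a line. apply_moves: Moves the arm, as the interface text tells. Its arguments: {"type":"object","properties":{"commands":{"type":"array","items":{"type":"array","items":{"type":"number"}}},"newtons":{"type":"number"}},"required":["commands"]}

```bash
mkdir -p pics
cat > h.py <<'E'
import numpy as np,cv2
from rig import sense,imaging,ctrl
def ray(name,u,v,z,C=None):
    c=C or imaging.calibration(name);K=np.array(c["camera_matrix"]);T=np.array(c["world_to_cam"])
    d=np.linalg.inv(K)@[u,v,1];d=np.array([d[0],-d[1],-d[2]])
    R=T[:3,:3];o=-R.T@T[:3,3];w=R.T@d
    return o+w*(z-o[2])/w[2]
def proj(name,p):
    c=imaging.calibration(name);K=np.array(c["camera_matrix"]);T=np.array(c["world_to_cam"])
    q=T[:3,:3]@np.array(p)+T[:3,3];q=K@[q[0],-q[1],-q[2]];return q[:2]/q[2]
E
python3 - <<'E'
from h import *
s=sense();print(s)
for n in("top","side"):
    im=imaging.capture(n);cv2.imwrite(f"pics/{n}0.png",im)
    c=imaging.calibration(n);print(n,c)
E
```

```text
{'time_s': 0.0, 'joints': array([-1.52638085e+00,  3.13436376e-01,  1.49845562e+00, -1.51290057e-05,
        1.33098573e+00, -2.23406972e-01]), 'dq': array([ 0.00105765,  0.00079198,  0.00083123,  0.00048888, -0.00138006,
       -0.00022769]), 'tau': array([ 1.11301777e-04, -4.12265611e+01, -2.59745336e+01, -1.13478766e-04,
        4.17083240e-03,  5.20902873e-06]), 'eef_pos': array([ 138.9025695 , -506.04882492,  252.73504959]), 'ee_rot': array([-6.40621309e-04,  9.91046837e-01,  1.33513121e-01,  5.01100490e-05]), 'force': array([ 0.24106109, -0.52876027,  0.37467377]), 'wrist_torque': array([-0.02777999,  0.04074979,  0.01000991]), 'grip_force': 0.0, 'grip_width': 1.0031948944234248}
top {'camera_matrix': array([[492.51972265,   0.        , 308.20822438],
       [  0.        , 492.51972265, 198.32567852],
       [  0.        ,   0.        ,   1.        ]]), 'world_to_cam': array([[ 6.15926443e-03, -9.99972414e-01,  4.15144104e-03,
        -2.88610281e+01],
       [ 9.92713133e-01,  6.61406630e-03,  1.20319944e-01,
        -5.92290583e+02],
       [-1.20344083e-01,  3.38010770e-03,  9.92726486e-01,
        -1.55738422e+03],
       [ 0.00000000e+00,  0.00000000e+00,  0.00000000e+00,
         1.00000000e+00]])}
side {'camera_matrix': array([[494.58620887,   0.        , 320.53285187],
       [  0.        , 494.58620887, 197.87527242],
       [  0.        ,   0.        ,   1.        ]]), 'world_to_cam': array([[-9.55877799e-01, -2.93055484e-01,  2.03989218e-02,
         5.23388344e+02],
       [ 1.92468055e-01, -5.72298330e-01,  7.97139053e-01,
        -1.91168438e+02],
       [-2.21931702e-01,  7.65893665e-01,  6.03451087e-01,
        -1.09296622e+03],
       [ 0.00000000e+00,  0.00000000e+00,  0.00000000e+00,
         1.00000000e+00]])}
```

View pics/top0.png

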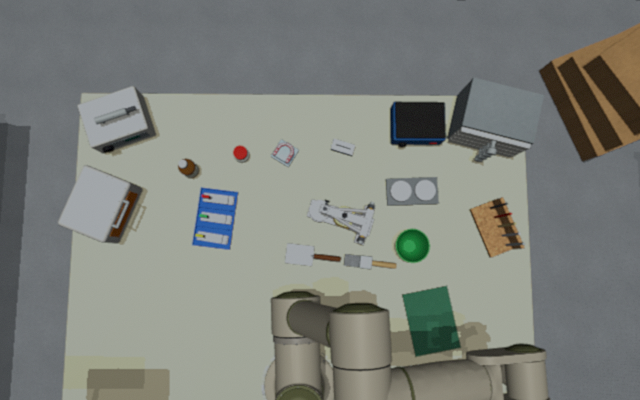

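View pics/side0.png

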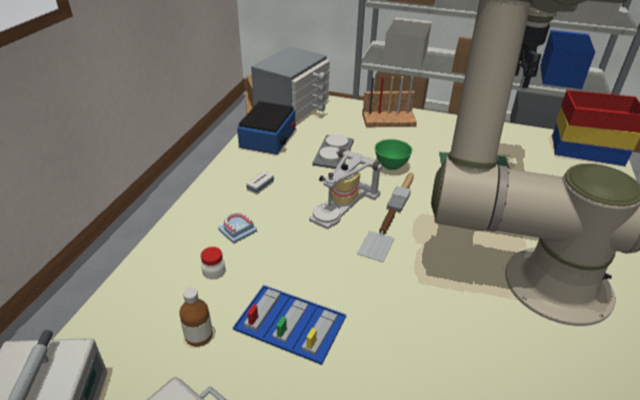

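Top view: tray at about (215,218) with its +x to the right, fins red (207,197), green (205,217), yellow (203,237). The articulator's front disc is at (318,211) and its hinge at about (366,222). I'll enlarge both.

Run:
```python
from h import *
im=cv2.imread("pics/top0.png")
a=cv2.resize(im[180:255,185:260],(600,600),interpolation=cv2.INTER_CUBIC)[:,:400]
b=cv2.resize(im[180:255,300:400],(800,600),interpolation=cv2.INTER_CUBIC)[:,:]
a=cv2.resize(im[185:252,190:240],None,fx=8,fy=8,interpolation=cv2.INTER_CUBIC)
b=cv2.resize(im[185:252,303:353],None,fx=8,fy=8,interpolation=cv2.INTER_CUBIC)
cv2.imwrite("pics/c.png",np.hstack([a,b]))
```

```text
(no output)
```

View pics/c.png

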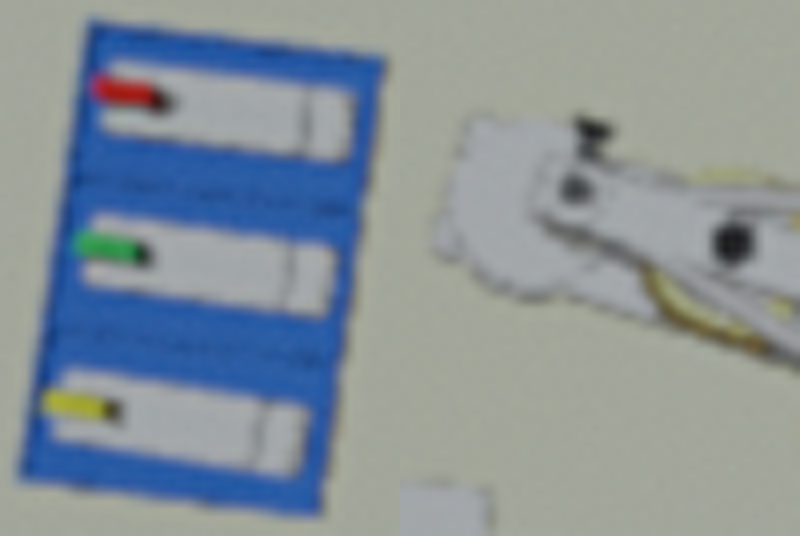

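Run:
```python
from h import *
A=lambda x,y,z:ray("top",190+(x-3.5)/8,185+(y-3.5)/8,z)[:2].round(1)
B=lambda x,y,z:ray("top",303+(x-400-3.5)/8,185+(y-3.5)/8,z)[:2].round(1)
t=np.array([A(*p,9) for p in[(92,20),(385,57),(320,516),(20,480)]]);print("tray",t,t.mean(0))
d=t[1]-t[0]+t[2]-t[3];print("yaw x",np.degrees(np.arctan2(d[1],d[0])),np.linalg.norm(d)/2)
for n,h,f,pl in[("red",11,[(92,90),(162,98)],[(107,60),(356,92),(348,162),(99,130)]),("green",6,[(75,243),(148,256)],[(92,212),(338,246),(330,317),(82,285)]),("yel",8.5,[(41,402),(117,410)],[(65,368),(310,406),(300,478),(53,440)])]:
    F=np.array([A(*p,h+3+34-0) for p in f]);P=np.array([A(*p,h+3) for p in pl]);e=P[1]-P[0]+P[2]-P[3]
    yaw=np.arctan2(e[1],e[0]);c=P.mean(0);u=e/np.linalg.norm(e)
    print(n,"fin",F.mean(0),"plate",c,"yaw",np.degrees(yaw),np.linalg.norm(e)/2,"fin from plate",c-37*u)
print("pin",B(577,188,129),"knob",B(733,243,115))
print("disc front",B(437,235,12),"disc L/top",B(480,118,24),"bot",B(530,300,24))
print("hinge centre?",[ray("top",u,v,z)[:2].round(1) for u,v,z in[(373,206,100),(361,240,100),(366,222,100)]])
c=imaging.calibration("wrist");T=np.array(c["world_to_cam"]);print("wristcam",-T[:3,:3].T@T[:3,3],"look",-T[2,:3],"up",T[1,:3])
```

```text
tray [[630.8 328.2]
 [616.2 207.2]
 [428.1 229.2]
 [441.9 351.3]] [529.25  278.975]
yaw x -96.66333827390393 122.3766419705983
red fin [595.3 304.8] plate [592.8  270.45] yaw -96.96641729209308 103.06085580859495 fin from plate [597.28763982 307.17684425]
green fin [533.1  310.05] plate [529.9 276.5] yaw -97.25724249710257 102.11806892024546 fin from plate [534.57400143 313.20359261]
yel fin [470.4  320.45] plate [465.3 285.8] yaw -98.39384169990164 101.38604440454316 fin from plate [470.70113783 322.40365706]
pin [551.7 -75. ] knob [ 532.4 -135.3]
disc front [543.9 -22.1] disc L/top [590.8 -39.3] bot [516.6 -59.9]
hinge centre? [array([ 562.1, -225.8]), array([ 456.7, -187.9]), array([ 512.3, -203.7])]
wristcam [ 217.7291894  -484.56026155  373.37455176] look [-0.30700884 -0.08344167 -0.9480417 ] up [ 0.91420996  0.2510056  -0.31814514]
```

Request:
{"method": "apply_moves", "body": {
  "commands": [
    [0,27,-35.5,0,0],
    [0,27,-35.5,0,0],
    [0,27,-35.5,0,0],
    [0,27,-35.5,0,0],
    [0,27,-35.5,0,0],
    [0,27,-35.5,0,0],
    [0,27,-35.5,0,0],
    [0,27,-35.5,0,0],
    [0,27,-35.5,0,0],
    [0,27,-35.5,0,0],
    [0,27,-35.5,0,0],
    [0,27,-35.5,0,0],
    [0,27,-35.5,0,0],
    [0,27,-35.5,0,0],
    [0,27,-35.5,0,0],
    [0,27,-35.5,0,0],
    [0,27,-35.5,0,0],
    [0,27,-35.5,0,0],
    [0,27,-35.5,0,0],
    [0,27,-35.5,0,0]
  ],
  "newtons": 40
}}

```text
time_s: 2.6
eef_pos: [472.0, 322.7, 252.9]
ee_rot: [0.0, 0.991, 0.134, -0.0]
force: [1.3, -0.6, 0.9]
grip_width: 0.495
grip_force: 0.0
```

Request:
{"method": "apply_moves", "body": {
  "commands": [
    [0,0,0,10,-8.5],
    [0,0,0,10,-8.5],
    [0,0,0,10,-8.5],
    [0,0,0,10,-8.5],
    [0,0,0,10,-8.5],
    [0,0,0,10,-8.5],
    [0,0,0,0,-8.5],
    [0,0,0,0,-8.2],
    [0,0,0,0,0],
    [0,0,0,0,0]
  ]
}}

```text
time_s: 3.85
eef_pos: [471.7, 321.3, 193.1]
ee_rot: [-0.0, 0.75, 0.662, -0.0]
force: [0.0, 0.1, 0.3]
grip_width: 0.501
grip_force: 0.0
```

```bash
cat >> h.py <<'E'
def yaw():
    w,x,y,z=sense()["ee_rot"];return np.degrees(np.arctan2(2*(x*y+w*z),1-2*(y*y+z*z)))
def to(x,y,z,a):
    p=sense()["eef_pos"];t=np.radians(yaw());d=np.array([x,y,z])-p;c,s=np.cos(t),np.sin(t)
    print("now",p.round(2),"yaw",yaw().round(2),"tool shift",np.round([c*d[0]+s*d[1],s*d[0]-c*d[1],-d[2]],1),"turn",round(yaw()-a,1))
E
python3 - <<'E'
from h import *
im=imaging.capture("wrist");cv2.imwrite("pics/w1.png",im)
to(470.5,321,60,83)
print([proj("wrist",p).round() for p in[(470.5,321,45),(534,311.5,43),(551.7,-75,129)]])
E
```

```text
now [471.74 321.28 193.18] yaw 82.92 tool shift [ -0.4  -1.2 133.2] turn -0.1
[array([317., 186.]), array([391., 187.]), array([448., 581.])]
```

View pics/w1.png

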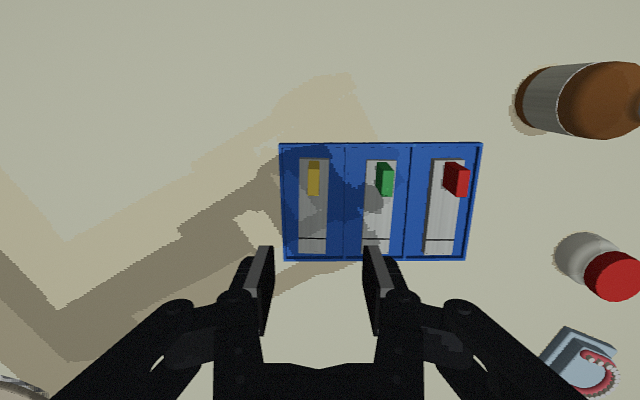

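The yellow fin's top face is centred at about (314,184), against a predicted (317,186). So the fin is about 2–3 mm to the left, and I'll correct for that and grasp.

Request:
{"method": "apply_moves", "body": {
  "commands": [
    [0,1.5,-3,40,0],
    [0,0,0,40,0],
    [0,0,0,30,0],
    [0,0,0,20,0],
    [0,0,0,14,0],
    [0,0,0,10,0],
    [0,0,0,0,0],
    [1,0,0,0,0],
    [1,0,0,0,0],
    [1,0,0,0,0],
    [1,0,0,0,0],
    [1,0,0,0,0],
    [1,0,0,0,0]
  ],
  "newtons": 40
}}

```text
time_s: 5.52
eef_pos: [469.3, 323.3, 40.0]
ee_rot: [0.0, 0.749, 0.663, 0.001]
force: [-0.5, 0.6, 6.2]
grip_width: 0.113
grip_force: 44.3
```

Run:
```python
from h import *
im=imaging.capture("wrist");cv2.imwrite("pics/w2.png",im)
s=sense();print(s["eef_pos"],s["force"],s["grip_width"],s["grip_force"],yaw())
```

```text
[469.31429862 323.32570884  39.98483346] [-1.12455625 -0.26244604  6.20418793] 0.10940167356522189 44.25842642784119 83.04383407300084
```

View pics/w2.png

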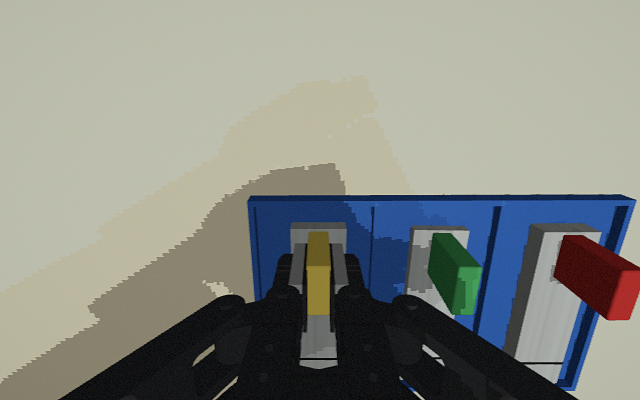

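The yellow fin is between the pads and centred at column 319. Its top face's front edge is at row 314, with a shade break near row 265. Next I check the lengthwise offset and get the lift figures.

Run:
```python
from h import *
p=sense()["eef_pos"];t=np.radians(yaw())
for o in(-12,12):print(o,proj("wrist",(p[0]+o*np.cos(t),p[1]+o*np.sin(t),45.5)).round(1))
print("rear plate edge pred",proj("wrist",(p[0]+13*np.cos(t),p[1]+13*np.sin(t),11.5)).round(1))
im=cv2.imread("pics/w2.png");print([(y,im[y,319].tolist()) for y in range(216,326,4)])
# pre-insert: line 32mm ahead of centre, fin 69 mm in front of pin
a=np.radians(-107.7);u=np.array([np.cos(a),np.sin(a)]);pin=np.array([551.7,-75])
print("seat TCP",pin-69*u,"pre(30 back)",pin-99*u)
```

```text
-12 [318.4 317.6]
12 [318.4 268.1]
rear plate edge pred [318.3 230.1]
[(216, [105, 53, 27]), (220, [103, 52, 26]), (224, [75, 76, 75]), (228, [71, 73, 71]), (232, [34, 89, 102]), (236, [38, 92, 105]), (240, [33, 89, 103]), (244, [35, 90, 103]), (248, [39, 93, 105]), (252, [33, 89, 103]), (256, [32, 90, 103]), (260, [36, 91, 104]), (264, [33, 89, 102]), (268, [56, 132, 148]), (272, [52, 129, 146]), (276, [54, 131, 146]), (280, [52, 130, 146]), (284, [53, 131, 147]), (288, [52, 129, 145]), (292, [52, 130, 146]), (296, [52, 129, 145]), (300, [51, 127, 146]), (304, [49, 128, 144]), (308, [53, 131, 147]), (312, [53, 129, 145]), (316, [107, 108, 104]), (320, [107, 110, 106]), (324, [103, 107, 104])]
seat TCP [572.6782812   -9.26635779] pre(30 back) [581.79927303  19.31348664]
```

Request:
{"method": "apply_moves", "body": {
  "commands": [
    [1,0,0,-5,0],
    [1,0,0,-10,0],
    [1,0,0,-25,0],
    [1,0,0,-35,0],
    [1,0,0,-35,0],
    [1,0,0,0,0],
    [1,0,0,0,0],
    [1,0,0,0,0]
  ]
}}

```text
time_s: 6.58
eef_pos: [468.4, 322.9, 147.9]
ee_rot: [-0.0, 0.749, 0.663, -0.001]
force: [0.2, 0.5, -2.2]
grip_width: 0.103
grip_force: 43.2
```

Request:
{"method": "apply_moves", "body": {
  "commands": [
    [1,-15,8,0,0],
    [1,-29,15,0,0],
    [1,-29,15,0,0],
    [1,-29,15,0,0],
    [1,-29,15,0,0],
    [1,-29,15,0,0],
    [1,-29,15,0,0],
    [1,-29,15,0,0],
    [1,-29,15,0,0],
    [1,-29,15,0,0],
    [1,-12,7,0,5.4],
    [1,0,0,0,5.4],
    [1,0,0,20,0],
    [1,0,0,20,0],
    [1,0,0,15,0],
    [1,0,0,10,0],
    [1,0,0,0,0],
    [1,0,0,0,0],
    [1,0,0,0,0]
  ]
}}

```text
time_s: 8.95
eef_pos: [583.0, 18.9, 84.5]
ee_rot: [0.0, 0.808, 0.589, -0.0]
force: [-0.2, -0.1, -2.5]
grip_width: 0.105
grip_force: 40.7
```

Run:
```python
from h import *
to(581.8,19.3,70,72.3)
im=imaging.capture("side");im2=imaging.capture("top")
a=cv2.resize(im[150:235,290:375],None,fx=6,fy=6,interpolation=cv2.INTER_CUBIC)[:500,:400]
b=cv2.resize(im2[185:248,290:340],None,fx=8,fy=8,interpolation=cv2.INTER_CUBIC)[:500]
a=cv2.resize(im[150:233,300:366],None,fx=6,fy=6,interpolation=cv2.INTER_CUBIC)
b=b[:498];a=a[:498];cv2.imwrite("pics/s2.png",np.hstack([a,b]))
```

```text
now [583.    18.88  84.51] yaw 72.23 tool shift [ 0.  -1.3 14.5] turn -0.1
```

View pics/s2.png

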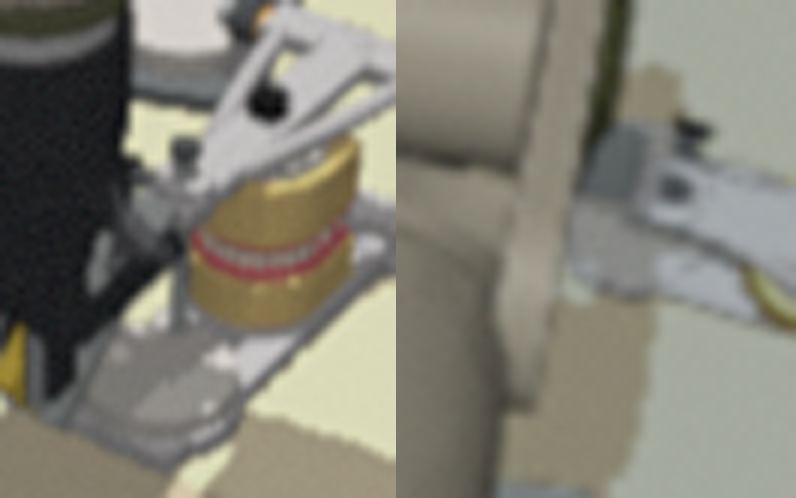

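The side crop shows the pin (180,240–330) above the table, with the spacer and gripper at the left in front of it. I'll lower and look for contact.

Request:
{"method": "apply_moves", "body": {
  "commands": [
    [1,0,-1,6,0],
    [1,0,0,6,0],
    [1,0,0,3,0],
    [1,0,0,2,0],
    [1,0,0,0,0],
    [1,0,0,0,0]
  ]
}}

```text
time_s: 9.8
eef_pos: [582.1, 19.4, 67.4]
ee_rot: [0.0, 0.808, 0.589, 0.0]
force: [-0.1, -0.3, -1.3]
grip_width: 0.112
grip_force: 40.8
```

Request:
{"method": "apply_moves", "body": {
  "commands": [
    [1,0,0,1,0],
    [1,0,0,1,0],
    [1,0,0,0,0]
  ]
}}

```text
time_s: 10.18
eef_pos: [582.0, 19.4, 65.2]
ee_rot: [-0.0, 0.808, 0.589, -0.0]
force: [-0.5, -0.5, -1.6]
grip_width: 0.108
grip_force: 40.8
```

Request:
{"method": "apply_moves", "body": {
  "commands": [
    [1,0,0,1,0],
    [1,0,0,0,0]
  ]
}}

```text
time_s: 10.42
eef_pos: [582.0, 19.4, 64.2]
ee_rot: [-0.0, 0.808, 0.589, -0.0]
force: [0.3, -0.1, -2.8]
grip_width: 0.106
grip_force: 40.8
```

Request:
{"method": "apply_moves", "body": {
  "commands": [
    [1,0,0,1,0],
    [1,0,0,0,0]
  ]
}}

```text
time_s: 10.68
eef_pos: [582.0, 19.4, 63.2]
ee_rot: [-0.0, 0.808, 0.589, -0.0]
force: [-0.7, 0.1, -2.1]
grip_width: 0.107
grip_force: 40.8
```

Request:
{"method": "apply_moves", "body": {
  "commands": [
    [1,0,0,1,0],
    [1,0,0,0,0]
  ]
}}

```text
time_s: 10.92
eef_pos: [582.0, 19.4, 62.2]
ee_rot: [-0.0, 0.808, 0.59, -0.0]
force: [-0.3, -1.0, -2.4]
grip_width: 0.111
grip_force: 40.8
```

Request:
{"method": "apply_moves", "body": {
  "commands": [
    [1,0,0,1,0],
    [1,0,0,0,0]
  ]
}}

```text
time_s: 11.18
eef_pos: [582.0, 19.4, 61.2]
ee_rot: [-0.0, 0.808, 0.59, -0.0]
force: [-0.1, -0.1, -1.4]
grip_width: 0.111
grip_force: 40.8
```

Request:
{"method": "apply_moves", "body": {
  "commands": [
    [1,0,0,0.7,0],
    [1,0,0,0,0]
  ]
}}

```text
time_s: 11.42
eef_pos: [582.0, 19.4, 60.6]
ee_rot: [-0.0, 0.808, 0.589, -0.0]
force: [-0.5, 0.3, -1.7]
grip_width: 0.103
grip_force: 40.8
```

Request:
{"method": "apply_moves", "body": {
  "commands": [
    [1,0,0,0.7,0],
    [1,0,0,0,0]
  ]
}}

```text
time_s: 11.68
eef_pos: [582.0, 19.4, 59.8]
ee_rot: [-0.0, 0.808, 0.59, -0.0]
force: [-0.3, 0.3, -2.2]
grip_width: 0.109
grip_force: 40.8
```

Request:
{"method": "apply_moves", "body": {
  "commands": [
    [1,0,0,0.7,0],
    [1,0,0,0,0]
  ]
}}

```text
time_s: 11.92
eef_pos: [582.0, 19.4, 59.1]
ee_rot: [-0.0, 0.808, 0.59, -0.0]
force: [-0.5, 0.7, -2.6]
grip_width: 0.103
grip_force: 40.8
```

Request:
{"method": "apply_moves", "body": {
  "commands": [
    [1,0,0,0.7,0],
    [1,0,0,0,0]
  ]
}}

```text
time_s: 12.18
eef_pos: [582.0, 19.4, 58.4]
ee_rot: [-0.0, 0.808, 0.589, -0.0]
force: [0.2, -0.2, -1.6]
grip_width: 0.108
grip_force: 40.8
```

Request:
{"method": "apply_moves", "body": {
  "commands": [
    [1,0,0,0.7,0],
    [1,0,0,0,0]
  ]
}}

```text
time_s: 12.42
eef_pos: [582.0, 19.4, 57.7]
ee_rot: [-0.0, 0.808, 0.589, -0.0]
force: [-0.1, 0.2, -0.9]
grip_width: 0.112
grip_force: 40.8
```

Request:
{"method": "apply_moves", "body": {
  "commands": [
    [1,0,0,0.7,0],
    [1,0,0,0,0]
  ]
}}

```text
time_s: 12.68
eef_pos: [582.0, 19.4, 57.0]
ee_rot: [-0.0, 0.808, 0.59, -0.0]
force: [0.2, -0.1, -2.1]
grip_width: 0.108
grip_force: 40.8
```

Run:
```python
from h import *
im=imaging.capture("side");im2=imaging.capture("wrist")
a=cv2.resize(im[170:240,290:360],None,fx=6,fy=6,interpolation=cv2.INTER_CUBIC)[:400,:360]
b=im2[:,140:540]
cv2.imwrite("pics/s3.png",np.hstack([a,b]))
```

```text
(no output)
```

View pics/s3.png

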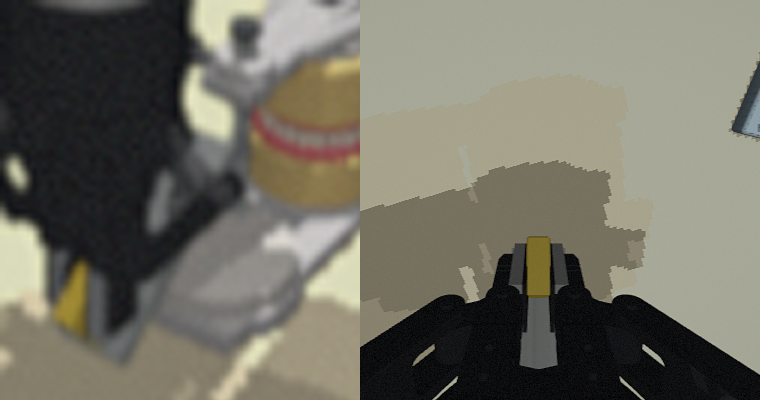

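Wrist half: the fin spans rows 237–297 at column about 318, where it was 232–314 at the grasp. That suggests the plate has pitched in the grip, so I'll check the profile numerically.

Run:
```python
from h import *
im=cv2.imread("pics/s3.png")[:,360:];im0=cv2.imread("pics/w2.png")[:,140:540]
print([(y,im[y,178].tolist(),im0[y,178].tolist()) for y in range(228,376,4)])
p=sense()["eef_pos"];t=np.radians(yaw())
for o,z in((-12,5.5),(12,5.5),(12,-28.5),(13,-28.5)):print(o,z,proj("wrist",(p[0]+o*np.cos(t),p[1]+o*np.sin(t),p[2]+z)).round(1))
print("force",sense()["force"],sense()["wrist_torque"])
```

```text
[(228, [94, 112, 118], [73, 73, 72]), (232, [93, 112, 118], [31, 89, 102]), (236, [57, 85, 93], [31, 87, 101]), (240, [44, 109, 124], [34, 90, 103]), (244, [43, 110, 125], [36, 92, 104]), (248, [44, 109, 124], [33, 89, 103]), (252, [45, 111, 125], [35, 91, 103]), (256, [46, 110, 126], [33, 90, 103]), (260, [41, 109, 125], [35, 91, 103]), (264, [43, 108, 124], [31, 88, 102]), (268, [46, 111, 127], [58, 133, 150]), (272, [47, 111, 126], [55, 130, 146]), (276, [42, 110, 124], [53, 130, 146]), (280, [45, 110, 125], [55, 131, 148]), (284, [45, 112, 126], [53, 130, 147]), (288, [42, 108, 124], [50, 128, 144]), (292, [46, 112, 126], [52, 130, 146]), (296, [30, 83, 95], [50, 128, 146]), (300, [90, 92, 89], [53, 131, 147]), (304, [91, 92, 91], [52, 129, 145]), (308, [91, 94, 91], [51, 128, 145]), (312, [90, 93, 91], [51, 128, 145]), (316, [94, 95, 93], [107, 109, 105]), (320, [92, 94, 90], [104, 107, 103]), (324, [92, 93, 91], [106, 108, 105]), (328, [94, 96, 93], [106, 109, 106]), (332, [91, 93, 90], [107, 108, 107]), (336, [92, 93, 91], [106, 108, 105]), (340, [92, 94, 92], [105, 109, 105]), (344, [90, 92, 89], [103, 104, 102]), (348, [89, 93, 89], [105, 107, 104]), (352, [91, 94, 90], [122, 125, 121]), (356, [90, 91, 90], [124, 127, 124]), (360, [92, 93, 91], [131, 134, 130]), (364, [91, 92, 90], [123, 126, 122]), (368, [100, 103, 99], [132, 135, 131]), (372, [19, 18, 13], [13, 11, 12])]
-12 5.5 [318.3 317.5]
12 5.5 [318.3 268. ]
12 -28.5 [318.3 231.9]
13 -28.5 [318.3 230.1]
force [ 0.03024664 -0.26939205 -2.01864972] [ 0.04894125  0.01491531 -0.0148146 ]
```

The spacer has pitched nose up, probably because it touched the overhanging front of the upper arm on the way down. I'll back straight out and check its tilt before resetting it.

Request:
{"method": "apply_moves", "body": {
  "commands": [
    [1,3,0,0,0],
    [1,6,0,0,0],
    [1,10,0,0,0],
    [1,20,0,0,0],
    [1,20,0,0,0],
    [1,20,0,0,0],
    [1,11,0,0,0],
    [1,0,0,0,0]
  ]
}}

```text
time_s: 13.78
eef_pos: [609.6, 105.9, 57.0]
ee_rot: [-0.0, 0.807, 0.59, -0.0]
force: [0.2, -0.1, -1.6]
grip_width: 0.11
grip_force: 40.8
```

Run:
```python
from h import *
im=imaging.capture("side");im2=imaging.capture("top")
a=cv2.resize(im[160:260,275:375],None,fx=5,fy=5,interpolation=cv2.INTER_CUBIC)[:,:450]
b=cv2.resize(im2[185:255,290:340],None,fx=7,fy=7,interpolation=cv2.INTER_CUBIC)
b=cv2.copyMakeBorder(b,0,10,0,0,0)
cv2.imwrite("pics/s4.png",np.hstack([a,b]));print(sense()["eef_pos"],sense()["force"])
```

```text
[609.40465093 104.83000105  56.98269021] [-0.1235796  -0.02024734 -2.14584201]
```

View pics/s4.png

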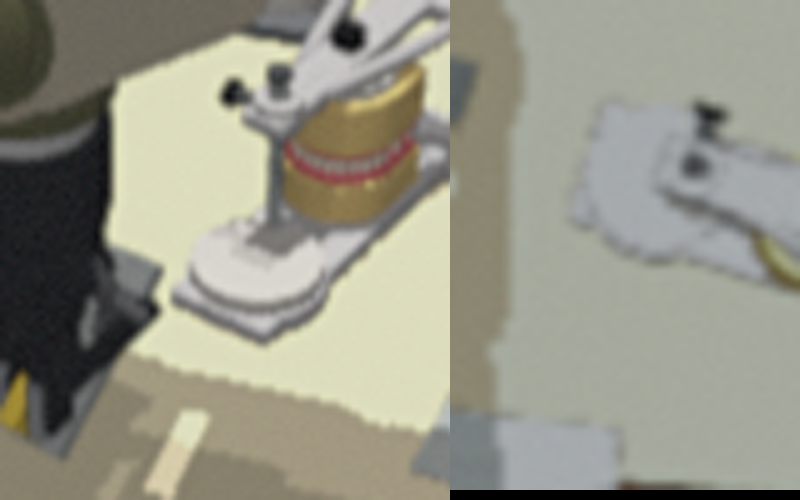

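Side crop: the plate is nose up, with its nose at about (135,268) and its rear at (60,450). The articulator looks undisturbed. I'll set the plate down on the clear bench to reset the tilt.

Request:
{"method": "apply_moves", "body": {
  "commands": [
    [1,0,0,8,0],
    [1,0,0,6,0],
    [1,0,0,2,0],
    [1,0,0,0,0]
  ]
}}

```text
time_s: 14.38
eef_pos: [609.5, 105.0, 40.9]
ee_rot: [-0.0, 0.808, 0.589, -0.0]
force: [0.3, 1.1, -1.5]
grip_width: 0.106
grip_force: 40.8
```

Request:
{"method": "apply_moves", "body": {
  "commands": [
    [1,0,0,1.5,0],
    [1,0,0,1.5,0],
    [1,0,0,0,0]
  ]
}}

```text
time_s: 14.75
eef_pos: [609.8, 105.1, 39.0]
ee_rot: [0.0, 0.808, 0.59, 0.0]
force: [-2.6, -0.6, 5.4]
grip_width: 0.106
grip_force: 41.9
```

Request:
{"method": "apply_moves", "body": {
  "commands": [
    [0.6,0,0,0,0],
    [0.5,0,0,0,0],
    [0.5,0,0,0,0],
    [0.5,0,0,-1,0],
    [0.5,0,0,0,0],
    [0.5,0,0,0,0]
  ]
}}

```text
time_s: 15.5
eef_pos: [609.5, 105.1, 39.1]
ee_rot: [0.0, 0.808, 0.59, 0.0]
force: [0.2, -0.4, 0.2]
grip_width: 0.245
grip_force: 0.0
```

Run:
```python
from h import *
im=imaging.capture("wrist")
print([(y,im[y,318].tolist()) for y in range(200,376,4)])
p=sense()["eef_pos"];t=np.radians(yaw());print(p)
for o,z in((-12,42.5),(12,42.5),(12,8.5),(13,8.5)):print(o,z,proj("wrist",(p[0]+o*np.cos(t),p[1]+o*np.sin(t),z)).round(1))
print(im[290,280:360:3,:].tolist())
```

```text
[(200, [95, 115, 119]), (204, [96, 114, 119]), (208, [95, 113, 118]), (212, [97, 115, 119]), (216, [97, 116, 121]), (220, [95, 113, 118]), (224, [95, 114, 119]), (228, [96, 114, 120]), (232, [95, 114, 119]), (236, [99, 117, 122]), (240, [95, 114, 119]), (244, [95, 115, 118]), (248, [79, 88, 91]), (252, [67, 66, 66]), (256, [88, 89, 86]), (260, [25, 76, 87]), (264, [30, 76, 89]), (268, [24, 74, 86]), (272, [26, 74, 86]), (276, [31, 77, 89]), (280, [26, 75, 85]), (284, [32, 79, 89]), (288, [24, 75, 86]), (292, [27, 78, 88]), (296, [22, 71, 84]), (300, [44, 113, 128]), (304, [44, 112, 127]), (308, [44, 111, 127]), (312, [42, 111, 126]), (316, [45, 112, 126]), (320, [43, 111, 125]), (324, [43, 111, 127]), (328, [41, 110, 126]), (332, [42, 111, 126]), (336, [40, 110, 125]), (340, [42, 110, 125]), (344, [105, 106, 104]), (348, [102, 106, 103]), (352, [101, 103, 102]), (356, [105, 106, 104]), (360, [104, 105, 102]), (364, [103, 105, 103]), (368, [113, 116, 112]), (372, [17, 15, 11])]
[609.50004495 105.10335764  39.09023778]
-12 42.5 [318.3 314.3]
12 42.5 [318.4 265.3]
12 8.5 [318.3 230.1]
13 8.5 [318.3 228.3]
[[5, 5, 9], [92, 93, 91], [44, 46, 46], [17, 17, 19], [7, 7, 5], [11, 13, 11], [89, 90, 87], [86, 89, 86], [92, 94, 91], [77, 85, 85], [28, 76, 88], [28, 78, 88], [21, 73, 84], [27, 76, 87], [26, 76, 87], [23, 76, 85], [27, 75, 87], [99, 100, 96], [93, 95, 92], [93, 95, 93], [81, 83, 81], [4, 5, 11], [0, 2, 0], [19, 21, 19], [95, 98, 95], [60, 60, 58], [6, 4, 3]]
```

Flat again, with the fin about 15 mm ahead of the TCP. I'll regrip it harder there.

Request:
{"method": "apply_moves", "body": {
  "commands": [
    [0.5,-8,0,0,0],
    [0.5,-7,0,0,0],
    [0.5,0,0,-1,0],
    [0.5,0,0,0,0],
    [1,0,0,0,0],
    [1,0,0,0,0],
    [1,0,0,0,0],
    [1,0,0,0,0]
  ],
  "newtons": 100
}}

```text
time_s: 16.55
eef_pos: [605.2, 90.9, 40.4]
ee_rot: [0.0, 0.808, 0.59, 0.0]
force: [0.7, 1.5, 3.6]
grip_width: 0.092
grip_force: 98.2
```

Request:
{"method": "apply_moves", "body": {
  "commands": [
    [1,0,0,-3,0],
    [1,0,0,-9,0],
    [1,0,0,-10,0],
    [1,0,0,-7,0],
    [1,0,0,0,0]
  ]
}}

```text
time_s: 17.18
eef_pos: [605.2, 90.8, 69.9]
ee_rot: [0.0, 0.808, 0.59, 0.001]
force: [0.4, 0.4, -2.6]
grip_width: 0.097
grip_force: 97.7
```

```bash
cat > fin.py <<'E'
from h import *
im=imaging.capture("wrist").astype(int)
c=im[:,318];pr=[int(v) for v in c[:,2]-c[:,0]]
print("yellowness rows",[(y,pr[y],int(c[y].sum())) for y in range(216,330,4)])
p=sense()["eef_pos"];t=np.radians(yaw());print(p,sense()["force"])
E
python3 fin.py
```

```text
yellowness rows [(216, 24, 333), (220, 24, 330), (224, -1, 177), (228, 0, 187), (232, 61, 190), (236, 59, 197), (240, 60, 193), (244, 58, 194), (248, 59, 195), (252, 63, 188), (256, 61, 188), (260, 61, 190), (264, 58, 189), (268, 85, 283), (272, 84, 281), (276, 83, 284), (280, 82, 285), (284, 83, 289), (288, 84, 284), (292, 85, 277), (296, 85, 274), (300, 83, 281), (304, 83, 278), (308, 81, 291), (312, 86, 273), (316, 0, 269), (320, -3, 277), (324, -1, 274), (328, -2, 273)]
[604.95294075  90.8318072   69.30451474] [-0.13388731  0.28655291 -2.34192016]
```

Level in the grip: rows 232/267/315 match the first grasp. The underside is now at TCP − 40.4, and I'll advance over the table.

Request:
{"method": "apply_moves", "body": {
  "commands": [
    [1,-8,0,0,0],
    [1,-15,0,0,0],
    [1,-15,0,0,0],
    [1,-15,0,0,0],
    [1,-14,0,0,0],
    [1,-8,0,0,0],
    [1,0,0,0,0],
    [1,0,0,0,0]
  ]
}}

```text
time_s: 18.23
eef_pos: [582.1, 19.7, 69.1]
ee_rot: [-0.0, 0.808, 0.59, 0.0]
force: [-0.5, 0.2, -1.8]
grip_width: 0.094
grip_force: 97.6
```

Request:
{"method": "apply_moves", "body": {
  "commands": [
    [1,0,0,1,0],
    [1,0,0,0.5,0],
    [1,0,0,0,0]
  ]
}}

```text
time_s: 18.6
eef_pos: [582.1, 19.5, 67.5]
ee_rot: [-0.0, 0.808, 0.59, -0.0]
force: [-0.6, 0.3, -2.3]
grip_width: 0.097
grip_force: 97.6
```

Request:
{"method": "apply_moves", "body": {
  "commands": [
    [1,0,0,1,0],
    [1,0,0,0,0]
  ]
}}

```text
time_s: 18.85
eef_pos: [582.0, 19.4, 66.5]
ee_rot: [-0.0, 0.808, 0.589, -0.0]
force: [0.1, 0.4, -2.3]
grip_width: 0.097
grip_force: 97.6
```

Request:
{"method": "apply_moves", "body": {
  "commands": [
    [1,0,0,0.8,0],
    [1,0,0,0,0]
  ]
}}

```text
time_s: 19.1
eef_pos: [582.0, 19.4, 65.7]
ee_rot: [-0.0, 0.808, 0.589, -0.0]
force: [-0.7, -0.1, -0.8]
grip_width: 0.093
grip_force: 97.6
```

Request:
{"method": "apply_moves", "body": {
  "commands": [
    [1,0,0,0.7,0],
    [1,0,0,0,0]
  ]
}}

```text
time_s: 19.35
eef_pos: [582.0, 19.4, 65.0]
ee_rot: [-0.0, 0.808, 0.59, -0.0]
force: [0.8, 0.0, -1.6]
grip_width: 0.093
grip_force: 97.6
```

Request:
{"method": "apply_moves", "body": {
  "commands": [
    [1,0,0,0.7,0],
    [1,0,0,0,0]
  ]
}}

```text
time_s: 19.6
eef_pos: [582.0, 19.4, 64.3]
ee_rot: [-0.0, 0.808, 0.589, -0.0]
force: [0.1, 0.4, -1.9]
grip_width: 0.095
grip_force: 97.6
```

Request:
{"method": "apply_moves", "body": {
  "commands": [
    [1,0,0,0.5,0],
    [1,0,0,0,0]
  ]
}}

```text
time_s: 19.85
eef_pos: [582.0, 19.4, 63.9]
ee_rot: [-0.0, 0.808, 0.59, -0.0]
force: [0.7, 1.3, -1.5]
grip_width: 0.095
grip_force: 97.6
```

Request:
{"method": "apply_moves", "body": {
  "commands": [
    [1,0,0,0.5,0],
    [1,0,0,0,0]
  ]
}}

```text
time_s: 20.1
eef_pos: [582.0, 19.4, 63.4]
ee_rot: [-0.0, 0.808, 0.59, -0.0]
force: [0.7, -0.4, -2.3]
grip_width: 0.096
grip_force: 97.6
```

Request:
{"method": "apply_moves", "body": {
  "commands": [
    [1,0,0,0.6,0],
    [1,0,0,0,0]
  ]
}}

```text
time_s: 20.35
eef_pos: [582.0, 19.4, 62.8]
ee_rot: [-0.0, 0.808, 0.59, -0.0]
force: [-0.2, 0.1, -2.4]
grip_width: 0.096
grip_force: 97.6
```

Request:
{"method": "apply_moves", "body": {
  "commands": [
    [1,0,0,0.6,0],
    [1,0,0,0,0]
  ]
}}

```text
time_s: 20.6
eef_pos: [582.0, 19.4, 62.1]
ee_rot: [-0.0, 0.808, 0.589, -0.0]
force: [-0.3, 1.3, -1.6]
grip_width: 0.095
grip_force: 97.6
```

```bash
python3 fin.py
```

```text
yellowness rows [(216, 22, 336), (220, 24, 329), (224, -2, 187), (228, 0, 181), (232, 61, 185), (236, 59, 193), (240, 62, 184), (244, 60, 194), (248, 58, 186), (252, 63, 182), (256, 61, 193), (260, 60, 193), (264, 61, 190), (268, 84, 279), (272, 84, 281), (276, 83, 279), (280, 83, 279), (284, 82, 284), (288, 84, 275), (292, 82, 278), (296, 84, 275), (300, 86, 276), (304, 81, 285), (308, 84, 277), (312, 84, 272), (316, 0, 266), (320, -2, 276), (324, -2, 267), (328, -1, 267)]
[582.05014436  19.38616889  62.16924096] [-0.04526342  1.07019492 -1.22889869]
```

Request:
{"method": "apply_moves", "body": {
  "commands": [
    [1,0,0,0.5,0],
    [1,0,0,0,0]
  ]
}}

```text
time_s: 20.9
eef_pos: [582.1, 19.4, 61.8]
ee_rot: [0.0, 0.808, 0.59, 0.0]
force: [-0.8, 0.6, -0.1]
grip_width: 0.092
grip_force: 97.9
```

Request:
{"method": "apply_moves", "body": {
  "commands": [
    [1,0,0,0.5,0],
    [1,0,0,0,0]
  ]
}}

```text
time_s: 21.15
eef_pos: [582.2, 19.5, 61.6]
ee_rot: [0.0, 0.808, 0.59, 0.0]
force: [-1.4, 2.2, 3.9]
grip_width: 0.094
grip_force: 98.6
```

Request:
{"method": "apply_moves", "body": {
  "commands": [
    [1,0,0,0.5,0],
    [1,0,0,0,0]
  ]
}}

```text
time_s: 21.4
eef_pos: [582.3, 19.5, 61.4]
ee_rot: [0.0, 0.808, 0.59, 0.0]
force: [-2.3, 2.4, 7.8]
grip_width: 0.096
grip_force: 99.2
```

Contact comes with the underside at about 21.5 mm, so the gap is about 11.5 mm. Red fits (11.7 expected), and yellow would rattle with 3 mm. Yellow goes back to its lane.

Request:
{"method": "apply_moves", "body": {
  "commands": [
    [1,0,0,-3,0],
    [1,10,0,0,0],
    [1,25,0,0,0],
    [1,30,0,0,0],
    [1,25,0,-20,0],
    [1,0,0,-25,0],
    [1,0,0,-25,-5.3],
    [1,0,0,-15,-5.4],
    [1,15,-12.5,0,0],
    [1,30,-25,0,0],
    [1,30,-25,0,0],
    [1,30,-25,0,0],
    [1,30,-25,0,0],
    [1,30,-25,0,0],
    [1,22,-18,0,0],
    [1,12,-10,0,0],
    [1,0,0,0,0],
    [1,0,0,0,0]
  ]
}}

```text
time_s: 23.65
eef_pos: [470.1, 322.3, 148.5]
ee_rot: [0.0, 0.75, 0.662, -0.0]
force: [0.2, -1.1, -1.2]
grip_width: 0.095
grip_force: 97.9
```

```bash
python3 - <<'E'
from h import *
to(469.5,323,46,83)
E
python3 fin.py
```

```text
now [470.06 322.32 148.46] yaw 82.88 tool shift [  0.6  -0.6 102.5] turn -0.1
yellowness rows [(216, -76, 170), (220, -79, 169), (224, 4, 209), (228, 0, 210), (232, 68, 211), (236, 63, 222), (240, 67, 217), (244, 71, 207), (248, 66, 217), (252, 67, 217), (256, 68, 217), (260, 67, 219), (264, 70, 208), (268, 90, 320), (272, 89, 318), (276, 92, 317), (280, 91, 314), (284, 91, 320), (288, 92, 313), (292, 90, 314), (296, 90, 311), (300, 91, 315), (304, 93, 308), (308, 89, 318), (312, 94, 303), (316, 1, 301), (320, -2, 297), (324, 0, 309), (328, -1, 304)]
[470.1705103  322.21268896 148.53025485] [-0.00463721 -0.17314553 -1.90272569]
```

Request:
{"method": "apply_moves", "body": {
  "commands": [
    [1,0.5,-0.5,15,0],
    [1,0,0,30,0],
    [1,0,0,30,0],
    [1,0,0,17,0],
    [1,0,0,8,0],
    [1,0,0,3,0],
    [1,0,0,2,0],
    [1,0,0,0,0]
  ]
}}

```text
time_s: 24.7
eef_pos: [469.5, 323.6, 44.1]
ee_rot: [0.0, 0.749, 0.662, 0.0]
force: [-0.0, -0.2, -2.2]
grip_width: 0.098
grip_force: 97.9
```

Request:
{"method": "apply_moves", "body": {
  "commands": [
    [0.5,0,0,0,0],
    [0.2,0,0,0,0],
    [0.1,0,0,0,0],
    [0.1,0,0,0,0],
    [0.1,0,0,-20,0],
    [0.1,0,0,-25,0],
    [0.1,0,0,-25,0],
    [0.1,0,0,-20,0],
    [0.1,0,0,0,0],
    [0.1,0,0,0,0]
  ]
}}

```text
time_s: 25.95
eef_pos: [468.9, 323.3, 132.8]
ee_rot: [-0.0, 0.749, 0.662, -0.001]
force: [-0.3, 0.4, 0.4]
grip_width: 0.442
grip_force: 0.0
```

Run:
```python
from h import *
im=imaging.capture("wrist");cv2.imwrite("pics/w5.png",im)
to(593.5,308,60,83);print(proj("wrist",(596,307,48)))
```

```text
now [468.85 323.28 132.59] yaw 82.94 tool shift [  0.2 125.6  72.6] turn -0.1
[508.59209518 213.39389324]
```

View pics/w5.png

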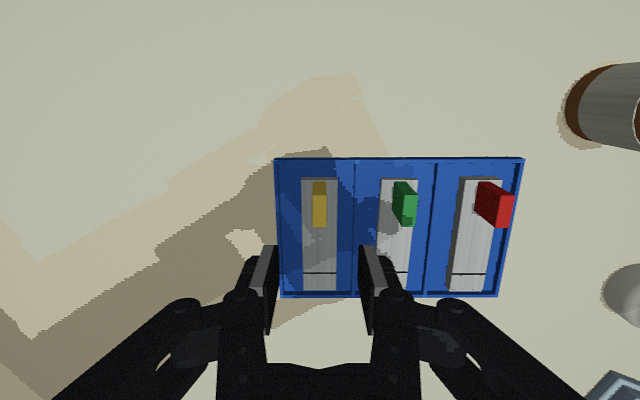

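The yellow spacer lies flat in its lane (column 319). The red fin's top is centred at about (503,212), so the fin is at about (592.5,308). I'll check the bottle clearance while moving over.

Run:
```python
from h import *
print(ray("wrist",503,212,48).round(1),"bottle near edge",ray("wrist",568,110,0).round(1),ray("wrist",585,147,0).round(1))
to(592.5,308,48,83)
```

```text
[592.2 308.5  48. ] bottle near edge [662.4 363.5   0. ] [678.9 333.3   0. ]
now [468.85 323.28 132.59] yaw 82.94 tool shift [  0.  124.6  84.6] turn -0.1
```

Request:
{"method": "apply_moves", "body": {
  "commands": [
    [0.1,0,25,0,0],
    [0.1,0,30,0,0],
    [0.1,0,30,0,0],
    [0.1,0,25,0,0],
    [0.1,0,14.5,0,0],
    [0.1,0,0,0,0],
    [0.1,0,0,0,0]
  ]
}}

```text
time_s: 26.88
eef_pos: [592.1, 308.3, 133.1]
ee_rot: [-0.0, 0.749, 0.662, -0.001]
force: [0.0, -0.4, 0.5]
grip_width: 0.452
grip_force: 0.0
```

Run:
```python
from h import *
im=imaging.capture("wrist").astype(int)
m=((im[:,:,2]>im[:,:,1]+40)&(im[:,:,2]>im[:,:,0]+40));m[:,:250]=0;m[:,400:]=0;m[:140]=0;m[280:]=0
ys,xs=np.nonzero(m);print(xs.min(),xs.max(),ys.min(),ys.max())
c=int(xs.mean());print(c,[(y,im[y,c].sum()) for y in range(ys.min(),ys.max()+1,3)])
p=sense()["eef_pos"];t=np.radians(yaw())
for o in(-12,12):print(o,proj("wrist",(p[0]+o*np.cos(t),p[1]+o*np.sin(t),48)).round(1))
to(592.5,308,43,83)
```

```text
314 327 182 227
320 [(182, np.int64(100)), (185, np.int64(122)), (188, np.int64(116)), (191, np.int64(122)), (194, np.int64(118)), (197, np.int64(180)), (200, np.int64(182)), (203, np.int64(180)), (206, np.int64(176)), (209, np.int64(179)), (212, np.int64(176)), (215, np.int64(163)), (218, np.int64(175)), (221, np.int64(176)), (224, np.int64(169)), (227, np.int64(163))]
-12 [318.4 228.4]
12 [318.4 195.4]
now [592.09 308.42 133.38] yaw 82.97 tool shift [-0.4  0.5 90.4] turn -0.0
```

Request:
{"method": "apply_moves", "body": {
  "commands": [
    [0.1,0,0.5,20,0],
    [0.1,0,0,30,0],
    [0.1,0,0,24,0],
    [0.1,0,0,12,0],
    [0.1,0,0,6,0],
    [0.1,0,0,0,0],
    [1,0,0,0,0],
    [1,0,0,0,0],
    [1,0,0,0,0],
    [1,0,0,0,0],
    [1,0,0,0,0],
    [1,0,0,0,0]
  ],
  "newtons": 100
}}

```text
time_s: 28.42
eef_pos: [593.8, 308.3, 42.7]
ee_rot: [0.0, 0.749, 0.662, 0.001]
force: [0.5, -0.7, 5.3]
grip_width: 0.101
grip_force: 99.1
```

Request:
{"method": "apply_moves", "body": {
  "commands": [
    [1,0,0,-3,0],
    [1,0,0,-8,0],
    [1,0,0,-20,0],
    [1,0,0,-25,0],
    [1,0,0,-15,0],
    [1,0,0,-5,0],
    [1,0,0,0,0]
  ]
}}

```text
time_s: 29.3
eef_pos: [593.2, 308.1, 117.5]
ee_rot: [-0.0, 0.749, 0.662, -0.0]
force: [-0.4, 0.0, -2.7]
grip_width: 0.092
grip_force: 98.0
```

```bash
python3 fin.py
python3 - <<'E'
from h import *
to(610,107,118,83)
E
```

```text
yellowness rows [(216, -83, 211), (220, -89, 204), (224, 0, 251), (228, 0, 253), (232, 12, 314), (236, 67, 131), (240, 71, 113), (244, 68, 127), (248, 70, 119), (252, 67, 116), (256, 70, 126), (260, 70, 125), (264, 67, 132), (268, 96, 178), (272, 97, 180), (276, 96, 179), (280, 98, 177), (284, 92, 188), (288, 94, 184), (292, 93, 189), (296, 98, 177), (300, 95, 188), (304, 99, 168), (308, 94, 194), (312, 97, 175), (316, 13, 317), (320, -1, 352), (324, -2, 354), (328, 0, 351)]
[593.00558278 308.02688191 116.96900085] [-0.18061861  0.20738416 -2.78354026]
now [593.01 308.03 116.97] yaw 82.94 tool shift [-197.4   41.6   -1. ] turn -0.1
```

Request:
{"method": "apply_moves", "body": {
  "commands": [
    [1,-15,3,0,0],
    [1,-28,6,0,0],
    [1,-28,6,0,0],
    [1,-28,6,0,0],
    [1,-28,6,0,0],
    [1,-28,6,0,0],
    [1,-24,5,0,0],
    [1,-12,2.5,0,5.3],
    [1,-6,1,0,5.3],
    [1,0,0,15,0],
    [1,0,0,20,0],
    [1,0,0,12,0],
    [1,0,0,2,0],
    [1,0,0,0,0],
    [1,0,0,0,0]
  ]
}}

```text
time_s: 31.22
eef_pos: [610.1, 107.6, 69.4]
ee_rot: [0.0, 0.807, 0.59, 0.0]
force: [-0.2, -0.0, -3.0]
grip_width: 0.096
grip_force: 97.9
```

Run:
```python
from h import *
to(581.8,19.3,63,72.3);to(572.7,-9.3,61,72.3)
```

```text
now [610.07 107.57  69.35] yaw 72.36 tool shift [-92.7  -0.2   6.4] turn 0.1
now [610.07 107.57  69.35] yaw 72.36 tool shift [-122.7   -0.2    8.4] turn 0.1
```

Request:
{"method": "apply_moves", "body": {
  "commands": [
    [1,-10,0,0,0],
    [1,-18,0,0,0],
    [1,-18,0,0,0],
    [1,-18,0,0,0],
    [1,-15,0,0,0],
    [1,-9,0,1,0],
    [1,-3,0,2,0],
    [1,0,0,2,0],
    [1,0,0,1.5,0],
    [1,0,0,0,0]
  ]
}}

```text
time_s: 32.48
eef_pos: [582.1, 21.2, 62.0]
ee_rot: [-0.0, 0.807, 0.59, -0.0]
force: [0.8, -0.2, -3.7]
grip_width: 0.094
grip_force: 98.0
```

Request:
{"method": "apply_moves", "body": {
  "commands": [
    [1,0,0,0.7,0],
    [1,0,0,0.5,0],
    [1,0,0,0,0]
  ]
}}

```text
time_s: 32.85
eef_pos: [582.2, 20.9, 61.2]
ee_rot: [0.0, 0.807, 0.59, 0.0]
force: [-0.1, 0.5, -0.8]
grip_width: 0.096
grip_force: 98.3
```

Request:
{"method": "apply_moves", "body": {
  "commands": [
    [1,0,0,0.4,0],
    [1,0,0,0,0]
  ]
}}

```text
time_s: 33.1
eef_pos: [582.3, 21.0, 61.0]
ee_rot: [0.0, 0.807, 0.59, 0.0]
force: [-0.3, 2.7, 4.2]
grip_width: 0.092
grip_force: 98.9
```

Request:
{"method": "apply_moves", "body": {
  "commands": [
    [1,0,0,0.4,0],
    [1,0,0,0,0]
  ]
}}

```text
time_s: 33.35
eef_pos: [582.4, 21.0, 60.8]
ee_rot: [0.0, 0.807, 0.59, 0.0]
force: [-2.0, 3.0, 6.3]
grip_width: 0.099
grip_force: 99.4
```

Contact at the same level as before. I'll ease off 0.5 mm and slide in gently.

Request:
{"method": "apply_moves", "body": {
  "commands": [
    [1,0,0,-0.5,0],
    [1,-2,0,0,0],
    [1,-2,0,0,0],
    [1,-2,0,0,0],
    [1,-1,0,0,0],
    [1,0,0,0,0]
  ]
}}

```text
time_s: 34.1
eef_pos: [580.3, 13.9, 61.0]
ee_rot: [0.0, 0.807, 0.59, 0.0]
force: [1.6, 2.9, 5.5]
grip_width: 0.098
grip_force: 99.1
```

Request:
{"method": "apply_moves", "body": {
  "commands": [
    [1,-1,0,0,0],
    [1,-1,0,0,0],
    [1,0,0,0,0]
  ]
}}

```text
time_s: 34.48
eef_pos: [579.7, 12.1, 61.0]
ee_rot: [0.0, 0.807, 0.59, 0.0]
force: [0.7, 3.6, 5.8]
grip_width: 0.095
grip_force: 99.2
```

Request:
{"method": "apply_moves", "body": {
  "commands": [
    [1,-1,0,0,0],
    [1,-1,0,0,0],
    [1,0,0,0,0]
  ]
}}

```text
time_s: 34.85
eef_pos: [579.1, 10.2, 61.0]
ee_rot: [0.0, 0.807, 0.59, 0.0]
force: [0.5, 3.5, 5.5]
grip_width: 0.099
grip_force: 99.2
```

Request:
{"method": "apply_moves", "body": {
  "commands": [
    [1,-1,0,0,0],
    [1,-1,0,0,0],
    [1,0,0,0,0]
  ]
}}

```text
time_s: 35.22
eef_pos: [578.5, 8.3, 61.0]
ee_rot: [0.0, 0.807, 0.59, 0.0]
force: [1.5, 3.3, 6.2]
grip_width: 0.092
grip_force: 99.2
```

Request:
{"method": "apply_moves", "body": {
  "commands": [
    [1,-1,0,0,0],
    [1,-1,0,0,0],
    [1,0,0,0,0]
  ]
}}

```text
time_s: 35.6
eef_pos: [577.9, 6.4, 61.1]
ee_rot: [0.0, 0.807, 0.59, 0.0]
force: [1.6, 3.1, 5.4]
grip_width: 0.097
grip_force: 99.2
```

Request:
{"method": "apply_moves", "body": {
  "commands": [
    [1,-1,0,0,0],
    [1,-1,0,0,0],
    [1,-1,0,0,0],
    [1,0,0,0,0]
  ]
}}

```text
time_s: 36.1
eef_pos: [577.0, 3.5, 61.1]
ee_rot: [0.0, 0.807, 0.59, 0.0]
force: [1.0, 2.7, 6.7]
grip_width: 0.099
grip_force: 99.2
```

Request:
{"method": "apply_moves", "body": {
  "commands": [
    [1,-1,0,0,0],
    [1,-1,0,0,0],
    [1,-1,0,0,0],
    [1,0,0,0,0]
  ]
}}

```text
time_s: 36.6
eef_pos: [576.1, 0.7, 61.1]
ee_rot: [0.0, 0.807, 0.59, 0.0]
force: [1.4, 3.1, 6.4]
grip_width: 0.1
grip_force: 99.2
```

Request:
{"method": "apply_moves", "body": {
  "commands": [
    [1,-1,0,0,0],
    [1,-1,0,0,0],
    [1,-1,0,0,0],
    [1,-1,0,0,0],
    [1,0,0,0,0]
  ]
}}

```text
time_s: 37.22
eef_pos: [574.9, -3.1, 61.1]
ee_rot: [0.0, 0.807, 0.59, 0.001]
force: [1.0, 3.9, 6.8]
grip_width: 0.098
grip_force: 99.2
```

Request:
{"method": "apply_moves", "body": {
  "commands": [
    [1,-1,0,0,0],
    [1,-1,0,0,0],
    [1,-1,0,0,0],
    [1,-1,0,0,0],
    [1,-1,0,0,0],
    [1,-1,0,0,0],
    [1,-1,0,0,0],
    [1,0,0,0,0]
  ]
}}

```text
time_s: 38.22
eef_pos: [572.8, -9.8, 61.2]
ee_rot: [0.0, 0.807, 0.59, 0.001]
force: [1.2, 2.5, 6.6]
grip_width: 0.099
grip_force: 99.3
```

Run:
```python
from h import *
im=imaging.capture("side");cv2.imwrite("pics/side6.png",im)
a=cv2.resize(im[160:260,275:375],None,fx=5,fy=5,interpolation=cv2.INTER_CUBIC)
cv2.imwrite("pics/s6.png",a);print(sense()["force"],sense()["eef_pos"])
```

```text
[0.62419592 3.48005753 7.32324354] [572.80152101  -9.77817195  61.13236352]
```

Request:
{"method": "apply_moves", "body": {
  "commands": [
    [0.7,0,0,0,0],
    [0.5,0,0,0,0],
    [0.2,0,0,0,0],
    [0.2,0,0,0,0],
    [0.2,10,0,0,0],
    [0.2,20,0,0,0],
    [0.2,25,0,0,0],
    [0.2,20,0,-20,0],
    [0.2,0,0,-50,0],
    [0.2,20,0,-50,0],
    [0.2,40,0,-50,0],
    [0.2,40,0,0,0],
    [0.2,40,0,0,0],
    [0.2,0,0,0,0]
  ]
}}

```text
time_s: 40.02
eef_pos: [637.1, 198.2, 228.9]
ee_rot: [-0.0, 0.806, 0.592, -0.0]
force: [-0.1, -1.3, -1.3]
grip_width: 0.403
grip_force: 0.0
```

Run:
```python
from h import *
im=imaging.capture("side");im2=imaging.capture("top")
a=cv2.resize(im[160:260,285:365],None,fx=5,fy=5,interpolation=cv2.INTER_CUBIC)
b=cv2.resize(im2[185:248,290:340],None,fx=8,fy=8,interpolation=cv2.INTER_CUBIC)[:500]
cv2.imwrite("pics/f.png",np.hstack([a[:500],b[:500]]));cv2.imwrite("pics/top7.png",im2)
```

```text
(no output)
```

View pics/f.png

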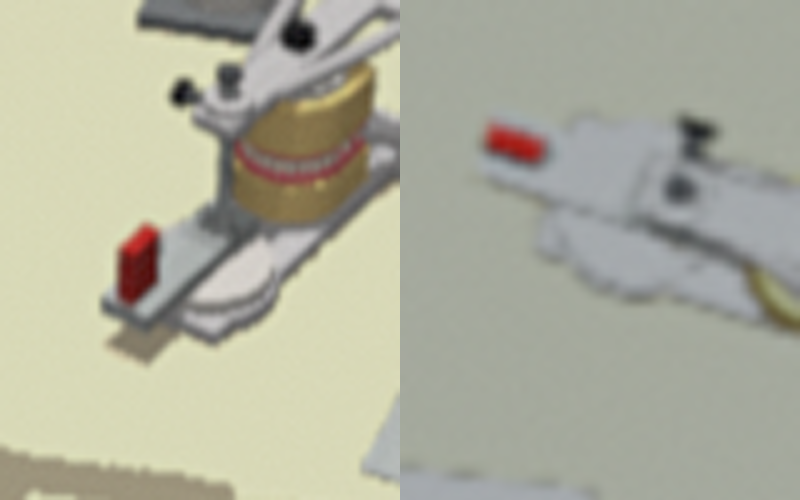

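The red spacer lies flat under the pin, but in the top crop it looks off to one side of the disc (plate middle at row ~170, disc middle at row ~205). I'll check the lateral offset with numbers.

Run:
```python
from h import *
B=lambda x,y,z:ray("top",290+(x-400-3.5)/8,185+(y-3.5)/8,z)[:2]
a=np.radians(-107.7);u=np.array([np.cos(a),np.sin(a)]);n=np.array([-u[1],u[0]])
pin=B(680,190,129);print("pin",pin.round(1))
R=lambda q:(np.dot(q-pin,u).round(1),np.dot(q-pin,n).round(1))
print("fin",R(B(516,145,66)))
print("plate edges at x=600",R(B(600,122,32)),R(B(600,212,32)))
print("disc extremes",R(B(590,113,21)),R(B(630,298,21)),"front bump",R(B(543,235,10)))
S=lambda x,y,z:ray("side",285+(x-2)/5,160+(y-2)/5,z)[:2]
print("side pin foot",R(S(218,228,33)),"pin top",R(S(230,72,129)),"proj foot",(proj("side",(*pin,33))-[285,160])*5, "top",(proj("side",(*pin,129))-[285,160])*5)
print("side disc right edge",R(S(278,285,21)),"fin top",R(S(140,240,66)),"plate corners",R(S(105,303,32)),R(S(150,322,32)))
print("side lower front base corner",R(S(212,340,0)))
im=cv2.imread("pics/side6.png")
```

```text
pin [550.9 -74.6]
fin (np.float64(-67.0), np.float64(3.7))
plate edges at x=600 (np.float64(-38.9), np.float64(26.7)) (np.float64(-27.6), np.float64(-8.1))
disc extremes (np.float64(-44.1), np.float64(30.3)) (np.float64(-5.3), np.float64(-36.6)) front bump (np.float64(-47.1), np.float64(-22.3))
side pin foot (np.float64(-3.2), np.float64(-2.3)) pin top (np.float64(-2.2), np.float64(-5.2)) proj foot [215.74828281 221.21833345] top [221.64932487  64.33922842]
side disc right edge (np.float64(-10.8), np.float64(-44.0)) fin top (np.float64(-68.7), np.float64(-0.2)) plate corners (np.float64(-83.7), np.float64(9.6)) (np.float64(-82.5), np.float64(-16.4))
side lower front base corner (np.float64(-44.4), np.float64(-27.7))
```

Both cameras put the pin about 3 mm from the spacer's centre line (limit 9 mm) and 29–30 mm along it (range 24–42 mm). The spacer is flat and in line, so I'm handing in.

```bash
python3 -c "
from rig import ctrl
print(ctrl.finish_job())"
```

```text
the job is handed in; nothing more can be done
None
```

The job is handed in: the red spacer is in the gap, flat and in line with the pin about 3 mm off its centre line, and green and yellow lie flat in the tray. I chose red from a measured gap of about 11.5 mm. On the first try the yellow spacer's nose touched the upper arm's front and tilted up in the grip, with no visible harm to the articulator.

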